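# Find the hidden catch of the tag drawer

### The arm

A 6-joint arm with a two-finger parallel gripper is mounted at the origin on the work surface. World frame = base frame: x ahead of the robot, y to its left, z up, the work surface at z = 0. Lengths are in m, angles in rad, forces in N, time in s.
With the tool pointing down it reaches from about 0.25 to 0.775 m from the base axis. Payload 4 kg.
Tool frame: the origin (TCP) lies midway between the tips of the shut fingers; the grasp point (between the pads) lies 19 mm behind it; z points along the fingers, x is the direction in which the jaws open and shut, and the axes are right-handed (so a half turn about z gives the same grasp; the last joint's range is limited). The gripper opens to 94 mm and grips with 3 to 60 N. Pads are 16 mm wide; open, the fingers measure 119 mm over their backs; the gripper's body (75 mm by 177 mm) begins 78 mm behind the grasp point.
Start: joints at [-0.103, 0.087, 1.371, -0, 1.684, -0.103], TCP at [0.55, -0, 0.206] pointing down, gripper open.
Joint ranges: [-3.1, 3.1], [-0.76, 2.03], [0.27, 2.55], [-1.08, 4.22], [0.17, 2.65], [-2.57, 2.57]. Speed limits (rad/s): [2.79, 2.79, 3.14, 3.14, 3.14, 3.14].

### API

Orientations are given as [roll, pitch, yaw] about the fixed x, y, z axes, in that order (R = Rz(yaw) Ry(pitch) Rx(roll)).
In Python, from bench import * gives the robot as it stands.
- The arm moves only by the tool send_rows, never from a script. Its argument "rows" is one flat list of numbers, 7 for each row, row after row: the shift along the world's x, y, z in mm, then the turn, a rotation vector about the world's x, y, z in degrees, then the opening, from 0 (shut) to 1 (fully open). A call has exactly 8 rows; each row shifts and turns the commanded pose from where the row before left it; what a row does not reach is not made up. A row lasts 1/8 s, in which the tool goes at most 62.5 mm and 10.7 degrees, less where a joint would pass 70% of its speed; a pose out of reach is approached as far as the arm can. A call is refused whole if a number of a shift passes 62.5 or a number of a turn 10.7, either way. A call with a gripper value outside its range is refused whole. The fingers move at their own pace and stop on an object; the grip force is fixed at half the most. Time passes only in rows, so rows that do not move let the fingers close, or fill a call up. It gives the time, the measured TCP pose, the force and the opening at its end, in the units of the state.
- get_obs(): the state, without advancing time (a new reading comes with each control period).
- snapshot(name): name is "scene" or "side" or "wrist"; returns a dict with "color" (480x640x3 uint8, red, green, blue), "intrinsics" (3x3 intrinsics, pixels), "rvec" (rotation vector, rad) and "tvec" (3), from world to camera coordinates, as OpenCV has them; the wrist camera has in their place "T_tool_cam" (4x4, takes a point from camera to tool coordinates, whose origin is the TCP and whose axes are the tool frame's). Camera axes: x right, y down, z forward; pixel columns grow to the right and rows downward; lengths in m; the calibration is good to about 2 mm. A picture is of the moment at which its call begins: read the wrist's pose just before it. There is no depth.
- close_job(): hands the job in, once; it reports no verdict.
The state is a dict: "time": time; "joint_positions": joint angles; "qvel": joint speeds; "joint_torque": joint torques, N m; "tool_pos": TCP position; "ee_rot": TCP orientation; "wrist_force": force on the tool from outside, world axes, zero at the start; "wrist_torque": the same for the moment, N m; "width": finger opening in m.
Only numpy, scipy, OpenCV 4.12 (cv2) and the standard library are available. Lean on these libraries where they do the work, as an engineer would, in place of code of your own. Each camera call takes 0.05 s, during which the arm holds its last target.

### The job

At the bakery counter, the price-tag drawer in the low steel-topped box is locked by a hidden catch under one of the five flush square plates in the box's top; the other four plates are dead, and all five look the same. Feel across the plates with your fingertips, pressing each in turn, until the one that gives lets the drawer spring out by itself, then take your hand away and leave the drawer standing open. Pick nothing up and leave the bread and the other things where they are.

Things in the scene. Friction and masses are not known exactly. Their poses are not given: they have to be found in the camera images.
- tagbox: Low counter box, fixed to the table: grey sides, flat level bare steel top, 300 deep (x) x 420 wide (y) x 110 mm high. Origin: centre of its underside, z up. The drawer comes out of its -x face, towards the robot. In the top lies one row of five flush square plates along y (see row). Three loose things under 60 mm high stand on the top behind the row (x +30 to +150 mm).
- row (a point): Centre of the middle plate's upper face, level with the box's top, 110 mm above the table; axes as the box; at x -60, y 0 of the box. Five steel plates 50 x 50 mm, each in its own 54 x 54 mm opening, centred at y -128, -64, 0, 64 and 128 mm from here. Four are rigid; one, any of the five, is the catch.
- catch (a joint): How far the live plate is pushed down, m: 0 flush, 0.005 fully down. A spring brings it back up: about 1 N starts it moving and about 4 N takes it fully down. It frees the drawer at about 0.0035. A fingertip must fit wholly inside the 54 mm opening to push it down.
- tagdrawer (a joint): How far the drawer is out, m: 0 to 0.001 shut and locked, 0.06 fully open. Once freed, its own spring pushes it out to the stop in under a second, and it stays there.
- drawer_front (a point): Centre of the outside of the drawer's plain front, 388 mm wide, 68 mm high, without a handle; it moves with the drawer and sits 48 mm above the table.
- tinloaf: Loose tin loaf of bread, 206 x 98 x 100 mm high, long along its x; origin centre of its underside. Leave alone.
- roundloaf: Loose round dark loaf, 140 mm across, 70 mm high; origin centre of its underside. Leave alone.
- mug: Loose white mug, 80 mm across, 90 mm high, handle at its +y; origin centre of its underside. Leave alone.
- taperoll: Loose paper roll lying flat on the box's top, 64 mm across, 20 mm high; origin centre of its underside. Leave alone.
- jar: Loose small jar on the box's top, 52 mm across, 55 mm high; origin centre of its underside. Leave alone.
- tagblock: Loose block of paper tags on the box's top, 50 x 70 x 30 mm high; origin centre of its underside. Leave alone.
- pastrybrush: Loose pastry brush lying on the table beside the box, 200 mm long along its x, about 20 mm high; origin at its middle, on the table. Leave alone.

How it is judged:
On the way:
1. the live plate is pressed down at least 3 mm (value of joint catch above 0.003 m), for 0.02 s.
At the end, for the whole second after the job is handed in: The drawer stands open at least 50 mm, the live plate is back up (within 1.5 mm of flush), and the bread and the other loose things are within 20 mm of where they began (value of joint tagdrawer above 0.05 m and value of joint catch below 0.0015 m and distance of each of tinloaf, roundloaf, mug, taperoll, jar, tagblock, pastrybrush from where it was at the start of the episode below 0.02 m); the robot touches nothing.
It fails at once if one of the loose things is lifted, carried or pushed more than 20 mm (distance of any of tinloaf, roundloaf, mug, taperoll, jar, tagblock, pastrybrush from where it was at the start of the episode above 0.02 m).
It also fails if it takes over 51 s, if anything falls off the work surface, if the arm or the gripper's body presses on something with over 40 N, if the wrist force passes 120 N, or if a joint passes its speed limit or range.

## Working session

There is one attempt and no reset: what is moved stays moved. The work goes in short steps, Python scripts to look and compute and a tool call to move; the robot and the scene stay as the last step left them, time stands still between calls to the robot, and variables do not carry over. Pictures are saved under pics/ and viewed, and the job is handed in when it is done.

Besides the shell and the picture viewer there is one more tool, called after ">>>" by a JSON object that holds its "op" and its "data", one argument or row to a line. send_rows: Moves the arm, as the interface text tells. Its arguments: {"type":"object","properties":{"rows":{"type":"array","items":{"type":"number"}}},"required":["rows"]}

```bash
mkdir -p pics
python3 - <<'E'
from bench import *
import cv2
o=get_obs(); print({k:(np_ if not hasattr(np_,'round') else np_) for k,np_ in o.items()})
for n in("scene","side","wrist"):
    s=snapshot(n); cv2.imwrite(f"pics/{n}0.png",s["color"][:,:,::-1])
    print(n,{k:v for k,v in s.items() if k!="color"})
E
```

```text
{'time': 0.0, 'joint_positions': array([-1.03079425e-01,  8.79757868e-02,  1.37221798e+00,  2.00025081e-05,
        1.68361061e+00, -1.03109880e-01]), 'qvel': array([-0.00208993,  0.00027194,  0.00121251, -0.00155086,  0.00263077,
        0.00038902]), 'joint_torque': array([ 1.28542815e-03, -3.40182602e+01, -3.02423716e+01,  7.18220207e-02,
        3.29729996e-02, -1.13141955e-04]), 'tool_pos': array([5.49459461e-01, 6.96199451e-05, 2.04311231e-01]), 'ee_rot': array([-3.14134523e+00,  2.19793075e-03,  3.29568531e-05]), 'wrist_force': array([ 0.03090378, -0.12890858, -0.65419942]), 'wrist_torque': array([-0.01322208, -0.02423342, -0.02870289]), 'width': 0.09382639963215386}
scene {'intrinsics': array([[620.52677965,   0.        , 318.61372752],
       [  0.        , 620.52677965, 243.21395682],
       [  0.        ,   0.        ,   1.        ]]), 'rvec': array([ 2.29079036,  1.11908187, -0.36267309]), 'tvec': array([-0.32591886, -0.27434576,  1.77598439])}
side {'intrinsics': array([[596.84845278,   0.        , 325.31535306],
       [  0.        , 596.84845278, 246.1646823 ],
       [  0.        ,   0.        ,   1.        ]]), 'rvec': array([ 0.64122469, -2.62570543,  1.19688411]), 'tvec': array([0.47555673, 0.23235041, 1.21240616])}
wrist {'intrinsics': array([[392.02587444,   0.        , 324.89277949],
       [  0.        , 392.02587444, 232.36032328],
       [  0.        ,   0.        ,   1.        ]]), 'T_tool_cam': array([[ 9.99999852e-01, -1.60944264e-05,  5.43677489e-04,
        -3.57057014e-04],
       [-1.08826055e-04,  9.73430441e-01,  2.28982892e-01,
        -6.74689489e-02],
       [-5.32917566e-04, -2.28982917e-01,  9.73430295e-01,
        -1.78197884e-01],
       [ 0.00000000e+00,  0.00000000e+00,  0.00000000e+00,
         1.00000000e+00]])}
```

View pics/scene0.png

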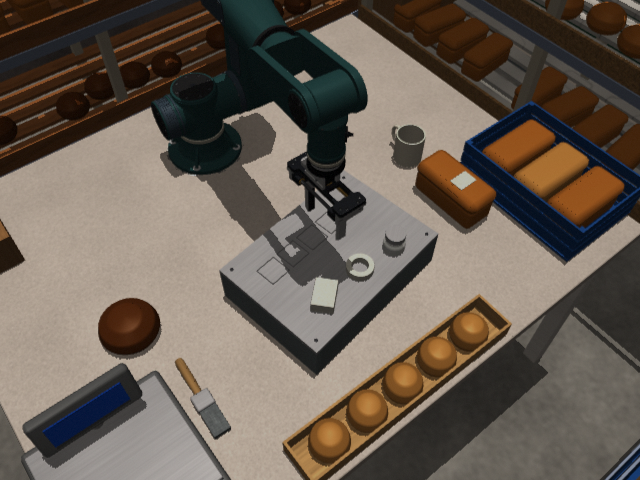

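View pics/side0.png

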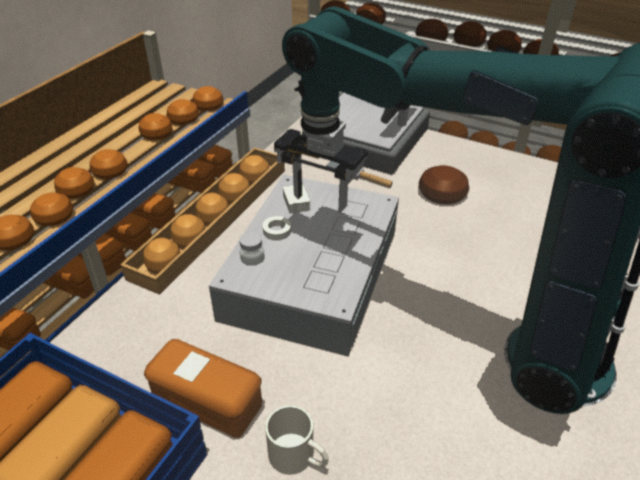

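View pics/wrist0.png

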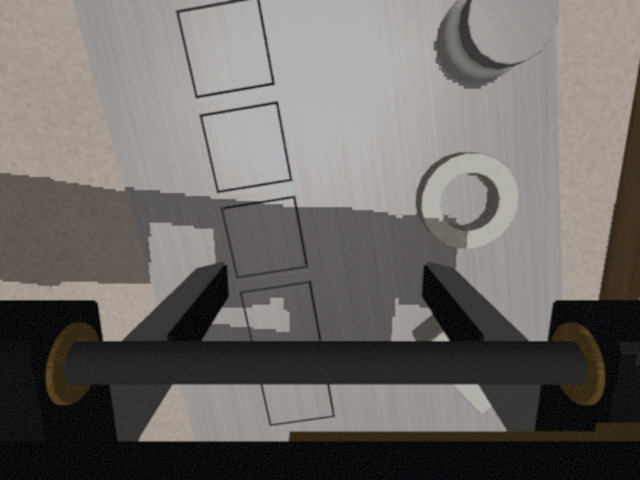

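```bash
cat > h.py <<'E'
from bench import *
import numpy as np, cv2
from scipy.spatial.transform import Rotation as R
def wray(s,o,px,z):
    T=s["T_tool_cam"]; K=s["intrinsics"]
    Rw=R.from_euler('xyz',o["ee_rot"]).as_matrix()
    d=np.linalg.inv(K)@[px[0],px[1],1]; d=Rw@(T[:3,:3]@d); c=Rw@T[:3,3]+o["tool_pos"]
    return c+d*(z-c[2])/d[2]
def sray(s,px,z):
    Rm=cv2.Rodrigues(s["rvec"])[0]; c=-Rm.T@s["tvec"]; d=Rm.T@np.linalg.inv(s["intrinsics"])@[px[0],px[1],1]
    return c+d*(z-c[2])/d[2]
E
python3 - <<'E'
from h import *
o=get_obs(); s=snapshot("wrist"); g=cv2.cvtColor(s["color"],cv2.COLOR_RGB2GRAY)
Q={1:[(178,12),(258,0),(273,83),(198,97)],2:[(201,115),(278,102),(291,180),(219,192)],3:[(222,209),(294,197),(307,267),(236,277)]}
for k,q in Q.items():
    P=np.array([wray(s,o,p,.11) for p in q]); print(k,P.mean(0).round(4),np.linalg.norm(P-np.roll(P,-1,0),axis=1).round(4))
for p in [(242,292),(311,282),(271,425),(333,415)]: print(wray(s,o,p,.11).round(4))
A=[np.mean([wray(s,o,p,.11) for p in Q[k]],0) for k in(1,2,3)]
d=(A[0]-A[2])/2; print("pitch",np.linalg.norm(d), d)
u=d/np.linalg.norm(d); c=np.mean(A,0)-.064*u
for k in range(-2,3): print(k,(c+u*.064*k).round(4))
# check: project in scene/side
for n in("scene","side"):
    t=snapshot(n); im=t["color"][:,:,::-1].copy()
    for k in range(-2,3):
        p=cv2.projectPoints(c+u*.064*k,t["rvec"],t["tvec"],t["intrinsics"],None)[0].ravel()
        cv2.circle(im,tuple(int(v) for v in p),3,(0,0,255),-1)
    cv2.imwrite(f"pics/{n}1.png",im)
E
python3 -c "
import cv2,numpy as np
a=cv2.imread('pics/scene1.png')[150:350,200:450];b=cv2.imread('pics/side1.png')[150:350,200:450]
cv2.imwrite('pics/c1.png',cv2.resize(np.vstack([a,b]),None,fx=1.45,fy=1.45))"
```

```text
1 [0.486  0.1247 0.11  ] [0.0513 0.0497 0.0506 0.0518]
2 [0.4964 0.0622 0.11  ] [0.0523 0.0521 0.0511 0.0523]
3 [ 0.5061 -0.001   0.11  ] [0.0516 0.0521 0.0528 0.0511]
[ 0.4878 -0.0421  0.11  ]
[ 0.539  -0.0342  0.11  ]
[ 0.5057 -0.1566  0.11  ]
[ 0.5558 -0.1472  0.11  ]
pitch 0.06362990741012893 [-0.01002998  0.06283442  0.        ]
-2 [ 0.5265 -0.1276  0.11  ]
-1 [ 0.5164 -0.0644  0.11  ]
0 [ 0.5063 -0.0012  0.11  ]
1 [0.4962 0.062  0.11  ]
2 [0.4861 0.1252 0.11  ]
```

View pics/c1.png

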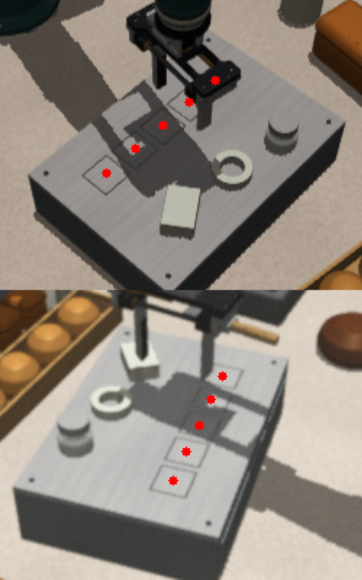

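>>> {"op": "send_rows", "data": {
  "rows": [-22,0,-15,0,0,0,0,-22,-1,-15,0,0,0,0,0,0,-20,0,0,0,0,0,0,-15,0,0,0,0,0,0,-10,0,0,0,0,0,0,-9,0,0,0,0,0,0,0,0,0,0,0,0,0,0,0,0,0,0]
}}

```text
time: 1.3
tool_pos: [0.5065, -0.001, 0.122]
ee_rot: [3.141, -0.001, -0.0]
wrist_force: [-0.4, -0.4, -0.8]
width: 0.0176
```

>>> {"op": "send_rows", "data": {
  "rows": [0,0,0,0,0,0,0,0,0,0,0,0,0,0,0,0,-4,0,0,0,0,0,0,-4,0,0,0,0,0,0,-2,0,0,0,0,0,0,-1,0,0,0,0,0,0,-1,0,0,0,0,0,0,-1,0,0,0,0]
}}

```text
time: 2.3
tool_pos: [0.5058, -0.001, 0.1102]
ee_rot: [3.141, -0.0, 0.0]
wrist_force: [-4.6, 0.6, 10.4]
width: 0.0004
```

Run:
```python
from h import *
o=get_obs(); print(o["tool_pos"],o["wrist_force"],o["width"])
```

```text
[ 0.50584817 -0.00095505  0.11022472] [-4.62951681  0.64205576 10.43441357] 0.0003681765822910948
```

>>> {"op": "send_rows", "data": {
  "rows": [0,0,10,0,0,0,0,-5,31,0,0,0,0,0,-5,32,0,0,0,0,0,0,0,0,0,0,0,0,0,0,-6,0,0,0,0,0,0,-3,0,0,0,0,0,0,-1,0,0,0,0,0,0,0,0,0,0,0]
}}

```text
time: 3.3
tool_pos: [0.4961, 0.0612, 0.1102]
ee_rot: [-3.142, -0.001, -0.001]
wrist_force: [-4.7, 0.4, 7.4]
width: 0.0001
```

>>> {"op": "send_rows", "data": {
  "rows": [0,0,10,0,0,0,0,-5,31,0,0,0,0,0,-5,32,0,0,0,0,0,0,0,0,0,0,0,0,0,0,-6,0,0,0,0,0,0,-3,0,0,0,0,0,0,-1,0,0,0,0,0,0,0,0,0,0,0]
}}

```text
time: 4.3
tool_pos: [0.4861, 0.1239, 0.1102]
ee_rot: [3.141, -0.0, -0.002]
wrist_force: [-4.0, 0.6, 8.1]
width: 0.0008
```

Plates 0, +1 and +2 are rigid (7–10 N with no give). Next is −1: back by (30, −189).

>>> {"op": "send_rows", "data": {
  "rows": [0,0,12,0,0,0,0,7,-47,0,0,0,0,0,7,-47,0,0,0,0,0,8,-47,0,0,0,0,0,8,-48,0,0,0,0,0,0,0,0,0,0,0,0,0,0,-8,0,0,0,0,0,0,-3,0,0,0,0]
}}

```text
time: 5.3
tool_pos: [0.5155, -0.0635, 0.1091]
ee_rot: [3.141, 0.001, 0.001]
wrist_force: [-0.9, -1.6, 4.5]
width: 0.0004
```

>>> {"op": "send_rows", "data": {
  "rows": [0,0,-1,0,0,0,0,0,0,0,0,0,0,0,0,0,0,0,0,0,0,0,0,0,0,0,0,0,0,0,0,0,0,0,0,0,0,0,0,0,0,0,0,0,0,0,0,0,0,0,0,0,0,0,0,0]
}}

```text
time: 6.3
tool_pos: [0.5161, -0.0637, 0.1084]
ee_rot: [-3.141, -0.0, 0.0]
wrist_force: [-3.3, 1.6, 4.1]
width: 0.0009
```

>>> {"op": "send_rows", "data": {
  "rows": [0,0,-1,0,0,0,0,0,0,-1,0,0,0,0,0,0,-1,0,0,0,0,0,0,-1,0,0,0,0,0,0,-1,0,0,0,0,0,0,0,0,0,0,0,0,0,0,0,0,0,0,0,0,0,0,0,0,0]
}}

```text
time: 7.3
tool_pos: [0.5164, -0.0639, 0.1052]
ee_rot: [-3.142, -0.002, 0.0]
wrist_force: [-4.7, 2.3, 9.9]
width: 0.0003
```

The −1 plate went down about 5 mm to its stop. I'll lift away and look.

>>> {"op": "send_rows", "data": {
  "rows": [0,0,10,0,0,0,0,0,0,20,0,0,0,0,0,0,30,0,0,0,0,0,0,30,0,0,0,0,0,0,30,0,0,0,0,0,0,20,0,0,0,0,0,0,0,0,0,0,0,0,0,0,0,0,0,0]
}}

```text
time: 8.3
tool_pos: [0.5158, -0.0642, 0.2421]
ee_rot: [3.142, 0.002, -0.0]
wrist_force: [0.0, -0.5, -0.1]
width: 0.0006
```

Run:
```python
from h import *
o=get_obs(); print(o["time"],o["tool_pos"],o["wrist_force"])
s=snapshot("side");t=snapshot("scene");w=snapshot("wrist")
a=s["color"];b=t["color"]
cv2.imwrite("pics/end.png",np.hstack([a[100:400,170:510],b[130:430,150:490]])[:,:,::-1])
cv2.imwrite("pics/endw.png",w["color"][:,:,::-1])
```

```text
8.3 [ 0.51579313 -0.06422488  0.2420618 ] [ 0.04931062 -0.49496479 -0.05934891]
```

View pics/end.png

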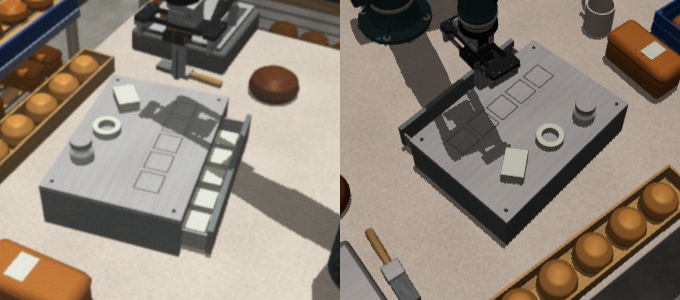

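View pics/endw.png

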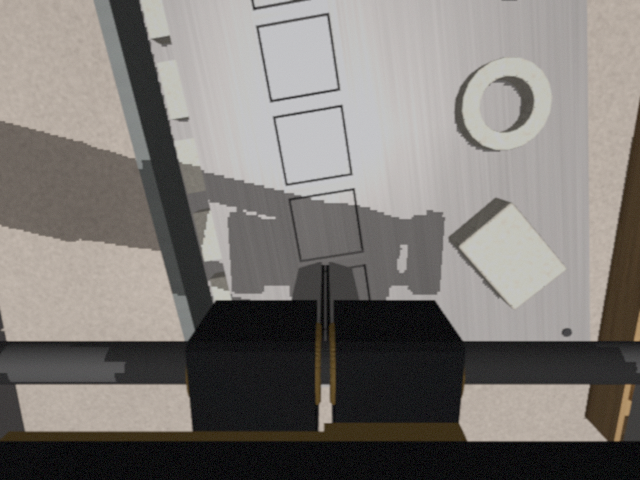

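Run:
```python
from h import *
o=get_obs(); w=snapshot("wrist")
u=np.array([-.1576,.9875,0]); n=np.array([.9875,.1576,0]); c=np.array([.5063,-.0012,.11])
for p in [(118,30),(141,130),(95,0)]:
    print(p,[round(float((wray(w,o,p,z)-c)@n)*1000) for z in(.082,.014)])
# loose things: old vs new pixel change in scene image below arm
a=cv2.imread("pics/scene0.png").astype(int); b=snapshot("scene")["color"][:,:,::-1].astype(int)
for nme,(x,y,X,Y) in dict(jar=(383,225,410,258),tape=(345,250,376,282),block=(308,275,342,315),brush=(170,352,235,440),round=(95,295,162,358),loaf=(415,148,498,228),mug=(388,120,428,168)).items():
    print(nme,abs(a[y:Y,x:X]-b[y:Y,x:X]).mean().round(2))
```

```text
(118, 30) [-139, -169]
(141, 130) [-141, -171]
(95, 0) [-151, -183]
jar 0.97
tape 8.09
block 9.37
brush 0.95
round 1.14
loaf 1.13
mug 0.98
```

```bash
python3 -c "
from bench import *
o=get_obs();print(o['time'],o['wrist_force']);print(close_job())"
```

```text
8.55 [-0.16840031  0.19733525 -0.39976724]
the job is handed in; nothing more can be done
None
```

The drawer is open, and I handed the job in at 8.55 s. With the fingers shut, I pressed the middle plate, then those at y +64 and +128 mm; all three were rigid, holding 7–10 N with no give. The plate at y −64 mm gave way at about 4 N and went down about 5 mm to its stop, so it is the catch. I never pressed the plate at −128 mm.

**Last checks:**
- **Drawer:** the pictures show it standing open, and the wrist view puts its front about 60 mm out, on a rough pixel reading.
- **Hand:** it was about 130 mm above the box's top with near-zero wrist force.
- **Live plate:** the hand had lifted off it. I did not measure its return; the scene and wrist views show nothing sunken, but part of the plate was shadowed or hidden by the gripper.
- **Loose things:** the jar, pastry brush, round loaf, tin loaf and mug look unchanged from the start picture. The tape roll and tag block differ by more pixels. I put that down to the arm's moved shadow, since the fingers never went near them, but I did not measure their positions.

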